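# Put the blue-handled cutlery away in the organiser

### The job

Put the four blue-handled pieces of cutlery away in the organiser: the knife, the fork and the two spoons each into the bin that shows its picture, set down without being dropped from a height, lying flat on the bin's floor, face up, lengthwise, with nothing lying on top of another piece or on a wall. The brown-handled knife and fork belong to another set: leave them lying where they are, and leave the green vase standing in its place.

Things in the scene. Friction and masses are not known exactly. Their poses are not given: they have to be found in the camera images.
- knife_grip (a point): Blue-handled table knife, 180 mm long, steel blade 18 mm wide, 65 g. Lies loose, flat. Handle 16 mm wide, 12 mm thick, from 90 mm behind this point to 15 mm ahead; steel head at most 6 mm thick. Point: mid-length, near the balance point, on the handle, 6 mm above its underside (grip here, across y). x along the piece to its steel head, y across, z up when face up.
- fork_grip (a point): Blue-handled fork, 180 mm long, four-tined head 25 mm wide, 65 g. Lies loose, flat. Handle 16 mm wide, 12 mm thick, from 90 mm behind this point to 15 mm ahead; steel head at most 6 mm thick. Point: mid-length, near the balance point, on the handle, 6 mm above its underside (grip here, across y). x along the piece to its steel head, y across, z up when face up.
- spoon_grip (a point): Blue-handled dessert spoon (the longer spoon), 180 mm long, oval bowl 36 mm wide, 65 g. Lies loose, flat. Handle 16 mm wide, 12 mm thick, from 90 mm behind this point to 15 mm ahead; steel head at most 6 mm thick. Point: mid-length, near the balance point, on the handle, 6 mm above its underside (grip here, across y). x along the piece to its steel head, y across, z up when face up.
- teaspoon_grip (a point): Blue-handled teaspoon (the shorter spoon), 140 mm long, oval bowl 27 mm wide, 45 g. Lies loose, flat. Handle 16 mm wide, 12 mm thick, from 70 mm behind this point to 12 mm ahead; steel head at most 6 mm thick. Point: mid-length, near the balance point, on the handle, 6 mm above its underside (grip here, across y). x along the piece to its steel head, y across, z up when face up.
- brown_knife_grip (a point): Look-alike that stays: same knife, dark brown handle, 180 mm long. Lies loose, flat. Handle 16 mm wide, 12 mm thick, from 90 mm behind this point to 15 mm ahead; steel head at most 6 mm thick. Point: mid-length, near the balance point, on the handle, 6 mm above its underside (grip here, across y). x along the piece to its steel head, y across, z up when face up.
- brown_fork_grip (a point): Look-alike that stays: same fork, dark brown handle, 180 mm long. Lies loose, flat. Handle 16 mm wide, 12 mm thick, from 90 mm behind this point to 15 mm ahead; steel head at most 6 mm thick. Point: mid-length, near the balance point, on the handle, 6 mm above its underside (grip here, across y). x along the piece to its steel head, y across, z up when face up.
- knife_bin_floor (a point): Red bin with a white picture of a knife on its floor: for the knife. One of three equal fixed bins side by side in a wooden frame, in any order. Inside 214 x 89 mm, walls 3 mm thick, 13 mm high; floor 9 mm, rims 22 mm above the counter. Point: centre of the inner floor; x along its length, y across, z up.
- fork_bin_floor (a point): Green bin with a white picture of a fork on its floor: for the fork. One of three equal fixed bins side by side in a wooden frame, in any order. Inside 214 x 89 mm, walls 3 mm thick, 13 mm high; floor 9 mm, rims 22 mm above the counter. Point: centre of the inner floor; x along its length, y across, z up.
- spoon_bin_floor (a point): Yellow bin with a white picture of a spoon: for both spoons, side by side (handles 22 mm either side of the middle leave room). One of three equal fixed bins side by side in a wooden frame, in any order. Inside 214 x 89 mm, walls 3 mm thick, 13 mm high; floor 9 mm, rims 22 mm above the counter. Point: centre of the inner floor; x along its length, y across, z up.
- vase_mid (a point): Bystander: slender green glass vase, 150 mm tall, foot 72 mm and mouth 66 mm across, standing loose on the counter. Point: on its axis at mid height.
Not all that is in view belongs to the job. What is shaped like the part that bears fork_grip but orange or pink is not meant.

How it is judged (in metres and radians):
At the end, for the whole second after the job is handed in: Each blue piece rests in the bin with its picture, middle within 45 mm lengthwise and 42 mm crosswise of the bin's centre, 2 to 10 mm above its floor, face up within 0.12 rad of level, slower than 20 mm/s; brown pieces and vase within 30 mm of their start, vase upright within 0.15 rad (x of knife_grip in the frame of knife_bin_floor between -0.045 and 0.045 m and y of knife_grip in the frame of knife_bin_floor between -0.042 and 0.042 m and z of knife_grip in the frame of knife_bin_floor between 0.002 and 0.01 m and angle between each of knife_grip, fork_grip, spoon_grip, teaspoon_grip's own z axis and vertical below 0.12 rad and linear speed of each of knife, fork, spoon, teaspoon below 0.02 m/s and x of fork_grip in the frame of fork_bin_floor between -0.045 and 0.045 m and y of fork_grip in the frame of fork_bin_floor between -0.042 and 0.042 m and z of fork_grip in the frame of fork_bin_floor between 0.002 and 0.01 m and x of spoon_grip in the frame of spoon_bin_floor between -0.045 and 0.045 m and y of spoon_grip in the frame of spoon_bin_floor between -0.042 and 0.042 m and z of spoon_grip in the frame of spoon_bin_floor between 0.002 and 0.01 m and x of teaspoon_grip in the frame of spoon_bin_floor between -0.045 and 0.045 m and y of teaspoon_grip in the frame of spoon_bin_floor between -0.042 and 0.042 m and z of teaspoon_grip in the frame of spoon_bin_floor between 0.002 and 0.01 m and distance of each of brown_knife_grip, brown_fork_grip, vase_mid from where it was at the start of the episode below 0.03 m and angle between vase_mid's own z axis and vertical below 0.15 rad); the robot touches nothing.
It fails at once if a blue-handled piece falls freely from more than about 4 cm ((linear speed of knife above 0.9 m/s and contact force between knife and the fingers below 0.01 N) or (linear speed of fork above 0.9 m/s and contact force between fork and the fingers below 0.01 N) or (linear speed of spoon above 0.9 m/s and contact force between spoon and the fingers below 0.01 N) or (linear speed of teaspoon above 0.9 m/s and contact force between teaspoon and the fingers below 0.01 N)).
It fails at once if the brown-handled knife is shifted by more than 30 mm (distance of brown_knife_grip from where it was at the start of the episode above 0.03 m).
It fails at once if the brown-handled fork is shifted by more than 30 mm (distance of brown_fork_grip from where it was at the start of the episode above 0.03 m).
It fails at once if the vase is shifted by more than 30 mm or tipped (distance of vase_mid from where it was at the start of the episode above 0.03 m or angle between vase_mid's own z axis and vertical above 0.3 rad).
It also fails if it takes over 144 s, if anything falls off the work surface, if the arm or the gripper's body presses on something with over 40 N, if the wrist force passes 120 N, or if a joint passes its speed limit or range.

### The arm

A 6-joint arm with a two-finger parallel gripper is mounted at the origin on the work surface. World frame = base frame: x ahead of the robot, y to its left, z up, the work surface at z = 0. Lengths are in mm, angles in rad, forces in N, time in s.
With the tool pointing down it reaches from about 350 to 975 mm from the base axis. Payload 7.1 kg.
Tool frame: the origin (TCP) lies on the mounting face of the last link; the fingertips stand 182 mm ahead of it and the grasp point (between the pads) lies 163 mm ahead of it (ctrl.tip_reach is the distance from the TCP to the fingertips, in mm); z points along the fingers, y is the direction in which the jaws open and shut (so a half turn about z gives the same grasp; the last joint's range is limited). The gripper opens to 88 mm and grips with 3 to 60 N. Pads are 20 mm wide; open, the fingers measure 115 mm over their backs; the gripper's body (75 mm by 178 mm) begins 61 mm behind the grasp point.
Start: joints at [-1.194, 0.423, 1.63, -0, 1.089, -0.019], TCP at [240.983, -576.657, 404.675] pointing down, gripper open.
Joint ranges: [-3, 3], [-0.9, 2.11], [0.09, 2.58], [-1.31, 4.45], [0.11, 2.69], [-2.54, 2.54]. Speed limits (rad/s): [2.39, 2.39, 3.01, 3.14, 3.14, 3.14].

### API

Orientations are given as a rotation vector (axis times angle).
In Python, from workcell import ctrl gives the robot as it stands.
- The arm moves only by the tool jog_arm, never from a script. Its argument "steps" is a list that holds one entry, the list of rows, each a list of 7 numbers: the shift along the tool's x, y, z in m, then the turn, a rotation vector about the tool's x, y, z in degrees, then the gripper's target within -1 to 1 (shut at 1, half-way at 0, fully open at -1). A call has 1 to 20 rows; each row shifts and turns the commanded pose from where the row before left it, along the tool's axes as they then stand; what a row does not reach is not made up. A row lasts 1/12 s, in which the tool goes at most 41.7 mm and 7.16 degrees, less where a joint would pass 70% of its speed; a pose out of reach is approached as far as the arm can. A call is refused whole if a number of a shift passes 0.0417 or a number of a turn 7.16, either way. A call with a gripper value outside its range is refused whole. The fingers move at their own pace and stop on an object; the grip force is fixed at half the most. Time passes only in rows, so rows that do not move let the fingers close. It gives the time, the measured TCP pose, the force and the opening at its end, in the units of the state.
- ctrl.get_obs(): the state, without advancing time (a new reading comes with each control period).
- ctrl.get_image(name): name is "side" or "top"; returns the picture (400x640x3 uint8, red, green, blue); there is no depth.
- ctrl.camera_info(name): a dict with "fx", "fy", "cx", "cy" (pixels), "origin" and "attitude" of the camera in the world. Camera axes: x right, y down, z forward; pixel columns grow to the right and rows downward; lengths in mm; the calibration is good to about 2 mm. A picture is of the moment at which its call begins. camera_info takes no time and is no camera call.
- ctrl.close_job(): hands the job in, once; it reports no verdict.
Trained networks look in the newest picture that a camera, given by its name, has taken for a name from the list of things; names that differ only in an ending like _2 or _b are one class to them, and where a whole thing is asked for, a point or a joint stands for the part that bears it (a point fixed in the world has none). Each returns a list of dicts, best first, with "p" (0 to 1); they miss things now and then, are a little off and sometimes report something else, mostly with a low value. They report only what shows in the picture. A call takes as long as a camera call. They do not tell look-alikes from the thing itself.
- ctrl.look_for(thing, camera): "bbox" ([left, top, right, bottom] in pixels, round what is visible of it).
- ctrl.trace(thing, camera): "pixels" (400x640 bool, what is visible of it) and "bbox" ([left, top, right, bottom] in pixels, round what is visible of it).
- ctrl.landmark_of(thing, camera): "uv" ([column, row] in pixels: a listed point, or the origin of a listed thing).
The state is a dict: "t": time; "qpos": joint angles; "qvel": joint speeds; "joint_torque": joint torques, N m; "ee_pos": TCP position; "orientation": TCP orientation; "ft_force": force on the tool from outside, world axes, zero at the start; "moment": the same for the moment, N m; "width": finger opening in mm.
Only numpy, scipy, OpenCV 4.12 (cv2) and the standard library are available. Lean on these libraries where they do the work, as an engineer would, in place of code of your own. Each camera call takes 0.05 s, during which the arm holds its last target.

## Working session

There is one attempt and no reset: what is moved stays moved. The work goes in short steps, Python scripts to look and compute and a tool call to move; the robot and the scene stay as the last step left them, time stands still between calls to the robot, and variables do not carry over. Pictures are saved under pics/ and viewed, and the job is handed in when it is done.

Besides the shell and the picture viewer there is one more tool, called after ">>>" in YAML: its name, and indented under it one key for each argument. jog_arm: Moves the arm, as the interface text tells. Its arguments: {"type":"object","properties":{"steps":{"type":"array"}},"required":["steps"]}

```bash
ls; mkdir -p pics
python3 - <<'E'
from workcell import ctrl
import cv2
o=ctrl.get_obs();print(o)
for n in("top","side"):
    im=ctrl.get_image(n);cv2.imwrite(f"pics/{n}0.png",im[:,:,::-1]);print(n,ctrl.camera_info(n))
E
```

```text
pics
{'t': 0.0, 'qpos': array([-1.19399421e+00,  4.23830180e-01,  1.63067456e+00,  1.17829573e-05,
        1.08859930e+00, -1.89786890e-02]), 'qvel': array([ 1.96127543e-04,  1.55359823e-03, -5.07412014e-05,  4.03480679e-04,
        1.07833976e-03,  1.38573606e-03]), 'joint_torque': array([-4.07088410e-04, -5.44619930e+01, -2.73668057e+01,  6.42897910e-02,
        2.27251992e-02, -1.30306234e-04]), 'ee_pos': array([ 240.89186458, -576.41445089,  403.91421383]), 'orientation': array([-3.07882140e+00, -6.17340149e-01,  4.06165254e-04]), 'ft_force': array([0.86306227, 0.25419685, 0.19835068]), 'moment': array([-0.0334595 , -0.01783922, -0.06803803]), 'width': 87.95719323282475}
top {'fx': 508.4411251134196, 'fy': 508.4411251134196, 'cx': 315.9215423264289, 'cy': 205.23909472189314, 'origin': array([ 260.04918254,  -57.87870918, 1641.36076607]), 'attitude': array([-2.15609224,  2.17279599, -0.08615461])}
side {'fx': 419.34019828199644, 'fy': 419.34019828199644, 'cx': 316.26100177469743, 'cy': 194.80099004150003, 'origin': array([   88.56610268, -1042.05045576,   893.65381009]), 'attitude': array([-2.20683016,  0.32341967, -0.17566558])}
```

View pics/top0.png

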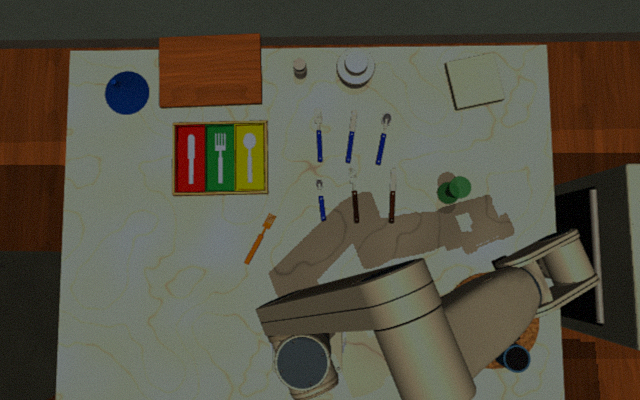

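View pics/side0.png

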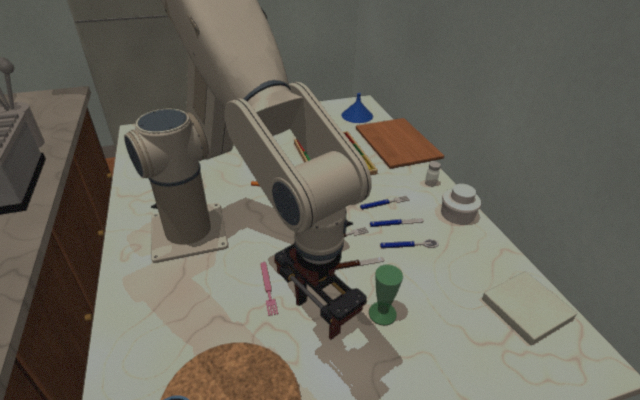

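```bash
cat > h.py <<'E'
import numpy as np,cv2
from scipy.spatial.transform import Rotation as R
from workcell import ctrl
def ray(uv,cam):
    c=ctrl.camera_info(cam);A=R.from_rotvec(c['attitude']).as_matrix()
    d=A@np.array([(uv[0]-c['cx'])/c['fx'],(uv[1]-c['cy'])/c['fy'],1.]);return np.array(c['origin']),d
def w(uv,z,cam='top'):
    o,d=ray(uv,cam);return o+d*(z-o[2])/d[2]
def px(p,cam='top'):
    c=ctrl.camera_info(cam);A=R.from_rotvec(c['attitude']).as_matrix()
    q=A.T@(np.array(p,float)-c['origin']);return np.array([c['fx']*q[0]/q[2]+c['cx'],c['fy']*q[1]/q[2]+c['cy']])
E
python3 - <<'E'
from h import *
im=ctrl.get_image("top");cv2.imwrite("pics/top0b.png",im[:,:,::-1])
for k in ["knife_grip","fork_grip","spoon_grip","teaspoon_grip","brown_knife_grip","brown_fork_grip","knife_bin_floor","fork_bin_floor","spoon_bin_floor","vase_mid"]:
    z=6 if 'grip' in k else 9 if 'bin' in k else 75
    for cam in("top",):
        for d in ctrl.landmark_of(k,cam)[:6]: print(k,cam,np.round(d['uv'],1),round(d['p'],2),np.round(w(d['uv'],z,cam),1))
E
```

```text
knife_grip top [349.4 135.6] 0.66 [ 645.4 -142.8    6. ]
fork_grip top [259.5 238.3] 0.79 [312.2 150.6   6. ]
fork_grip top [317.7 135.2] 0.72 [647.9 -39.1   6. ]
fork_grip top [391.5 195.2] 0.32 [ 448. -276.    6.]
spoon_grip top [384.6 138.5] 0.87 [ 634.5 -257.5    6. ]
spoon_grip top [392.8 195. ] 0.43 [ 448.6 -280.2    6. ]
teaspoon_grip top [319.5 195.2] 0.66 [450.  -43.5   6. ]
brown_knife_grip top [392.9 193.9] 0.73 [ 452.2 -280.6    6. ]
brown_fork_grip top [353.3 190.4] 0.69 [ 464.7 -153.     6. ]
knife_bin_floor top [190.4 159.5] 0.69 [570.8 377.5   9. ]
fork_bin_floor top [219.1 161.4] 0.92 [563.6 283.3   9. ]
spoon_bin_floor top [247.1 161.9] 0.96 [561.  191.7   9. ]
vase_mid top [449.7 188.9] 0.77 [ 458.1 -446.7   75. ]
vase_mid top [318.3 133.6] 0.44 [636.6 -41.8  75. ]
```

The top view shows blue-handled pieces at (319,137), (351,136), (384,139) and (321,200), and brown-handled ones at (354,195) and (392,196). An orange fork lies at (259,238), and the side view shows a pink fork at (268,288). The bins are red (190,159), green (219,161) and yellow (247,162), and the vase is at (452,188). I'll check this in a close crop.

Run:
```python
from h import *
im=cv2.imread("pics/top0b.png")
c=im[100:235,300:480];c=cv2.resize(c,None,fx=4.4,fy=4.4,interpolation=cv2.INTER_CUBIC);c=np.clip(c.astype(float)*1.8,0,255).astype(np.uint8)
cv2.imwrite("pics/crop1.png",c)
# blue handle axes
hsv=cv2.cvtColor(im,cv2.COLOR_BGR2HSV)
m=cv2.inRange(hsv,(105,130,40),(130,255,255));m[:, :300]=0;m[:,420:]=0;m[:100]=0;m[230:]=0
n,l,s,ce=cv2.connectedComponentsWithStats(m)
for i in range(1,n):
    if s[i,4]<30: continue
    ys,xs=np.where(l==i)
    P=np.array([w((x,y),8)[:2] for x,y in zip(xs,ys)])
    mu=P.mean(0);u=np.linalg.svd(P-mu)[2][0]
    if u[0]<0:u=-u
    t=(P-mu)@u
    print(ce[i],s[i,4],"mid",mu.round(1),"ang",np.degrees(np.arctan2(u[1],u[0])).round(1),"ext",t.min().round(1),t.max().round(1))
```

```text
[319.12068966 145.98275862] 116 mid [611.6 -43.5] ang 2.3 ext -49.8 50.1
[349.47107438 147.04132231] 121 mid [ 607.  -142.4] ang -8.5 ext -49.6 51.0
[380.50793651 148.82539683] 126 mid [ 600.  -243.3] ang -11.9 ext -50.8 51.1
[321.81443299 207.80412371] 97 mid [408.9 -50.6] ang 6.5 ext -39.6 39.1
```

View pics/crop1.png

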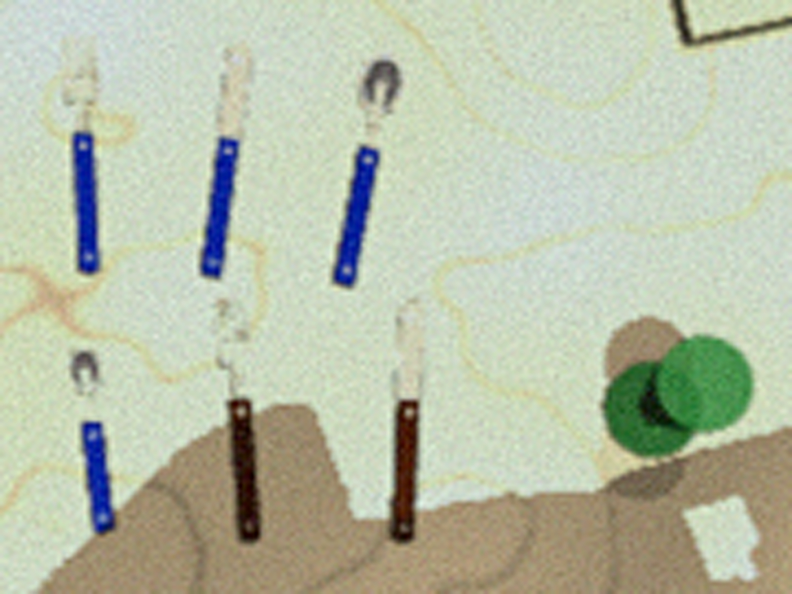

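The crop confirms the pieces: fork at top left (blue), knife in the middle, dessert spoon on the right, teaspoon at lower left. Brown fork and brown knife are at lower centre. Next I'll measure the bins and the tool axes.

Run:
```python
from h import *
im=cv2.imread("pics/top0b.png");hsv=cv2.cvtColor(im,cv2.COLOR_BGR2HSV)
c=im[110:205,160:280];cv2.imwrite("pics/bins.png",cv2.resize(c,None,fx=6,fy=6,interpolation=cv2.INTER_CUBIC))
for n,lo,hi in(("red",(0,150,50),(8,255,255)),("red2",(172,150,50),(180,255,255)),("green",(50,120,40),(85,255,255)),("yellow",(24,150,60),(35,255,255))):
    m=cv2.inRange(hsv,lo,hi);m[:118]=0;m[200:]=0;m[:,:165]=0;m[:,275:]=0
    ys,xs=np.where(m)
    if len(xs)<50: continue
    P=np.array([w((x,y),9)[:2] for x,y in zip(xs,ys)]).astype(np.float32)
    print(n,len(xs),cv2.minAreaRect(P),np.median(P,0))
    for a,b in ((1,99),):print(np.percentile(P,a,axis=0),np.percentile(P,b,axis=0))
o=ctrl.get_obs();print(R.from_rotvec(o['orientation']).as_matrix().round(3))
```

```text
red 1559 ((577.3351440429688, 380.8343811035156), (222.58743286132812, 95.76356506347656), 0.8151923418045044) [572.1408  384.90652]
[467.2202  332.10132] [686.00024 429.13086]
red2 126 ((575.9650268554688, 380.2884521484375), (219.58811950683594, 89.06006622314453), 1.119524598121643) [590.82697 390.53696]
[468.03592 336.73798] [684.8953 425.9709]Traceback (most recent call last):
  File "<stdin>", line 8, in <module>
  File "h.py", line 8, in w
    o,d=ray(uv,cam);return o+d*(z-o[2])/d[2]
        ~~~^^^^^^^^
  File "h.py", line 5, in ray
    c=ctrl.camera_info(cam);A=R.from_rotvec(c['attitude']).as_matrix()
ValueError: time passes only in moves, steps and waits
```

View pics/bins.png

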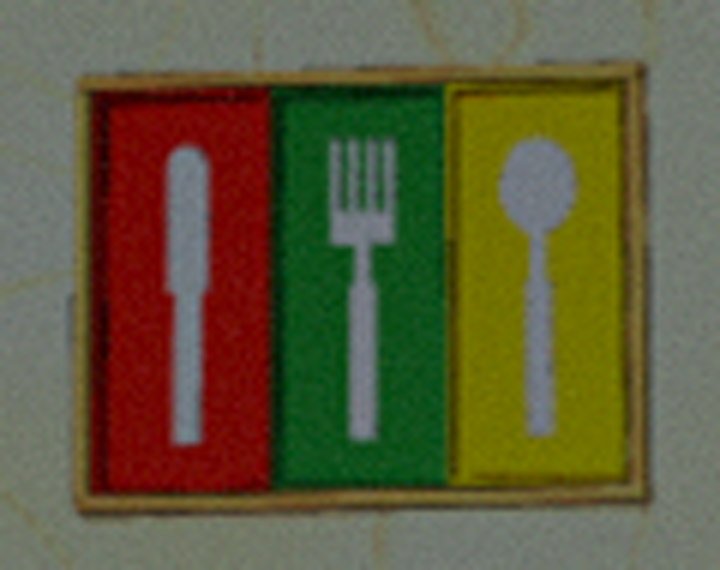

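```bash
python3 - <<'E'
from workcell import ctrl
import pickle;pickle.dump({n:ctrl.camera_info(n) for n in("top","side")},open("cam.pkl","wb"))
E
sed -i 's/ctrl.camera_info(cam)/CAM[cam]/; 3a import pickle;CAM=pickle.load(open("cam.pkl","rb"))' h.py
python3 - <<'E'
from h import *
im=cv2.imread("pics/top0b.png");hsv=cv2.cvtColor(im,cv2.COLOR_BGR2HSV)
f=lambda a,b,z=22:w((a/6+160-.4,b/6+110-.4),z)[:2]
c=np.array([f(80,78),f(643,65),f(648,503),f(80,510)]);print(c.round(1));mid=c.mean(0);print(mid)
print("angs",[np.degrees(np.arctan2(*(d[::-1]))).round(2) for d in(c[0]-c[3],c[1]-c[2],c[0]-c[1],c[3]-c[2])],[np.linalg.norm(d).round(1) for d in(c[0]-c[3],c[1]-c[2],c[0]-c[1],c[3]-c[2])])
g=lambda *p:[f(*q,z=9).round(1).tolist() for q in p]
print("pics ends knife,fork,spoon",g((187,147),(187,443)),g((363,138),(363,440)),g((537,138),(539,436)))
print("green floor sides",g((283,300),(442,300)),"yellow",g((455,300),(618,300)))
o=ctrl.get_obs();print(o['t'],R.from_rotvec(o['orientation']).as_matrix().round(3).tolist())
E
```

```text
[[691.1 433.3]
 [694.8 126.3]
 [455.4 123.1]
 [454.3 428.6]]
[573.90651352 277.82965487]
angs [np.float64(1.15), np.float64(0.78), np.float64(90.7), np.float64(90.2)] [np.float64(236.9), np.float64(239.5), np.float64(307.0), np.float64(305.5)]
pics ends knife,fork,spoon [[655.4, 377.7], [491.9, 374.9]] [[659.3, 281.1], [492.7, 279.2]] [[658.3, 185.7], [494.0, 183.7]]
green floor sides [[570.0, 323.8], [569.1, 237.0]] yellow [[569.0, 229.9], [568.1, 141.1]]
0.65 [[0.923, 0.386, 0.0], [0.386, -0.923, -0.0], [-0.0, 0.0, -1.0]]
```

```bash
cat > go.py <<'E'
import sys,numpy as np
from h import *
def rep(x,y,z,yaw):
    o=ctrl.get_obs();M=R.from_rotvec(o['orientation']).as_matrix();p=np.array(o['ee_pos'])
    psi=np.degrees(np.arctan2(M[1,0],M[0,0]))
    d=M.T@(np.array([x,y,z])-p)
    print("t",round(o['t'],2),"pos",p.round(1),"yaw",psi.round(2),"tilt",np.degrees(np.arccos(-M[2,2])).round(2),"F",np.round(o['ft_force'],1),"w",round(o['width'],1),"q",np.round(o['qpos'],2))
    a=np.radians(yaw);N=np.array([[np.cos(a),np.sin(a),0],[np.sin(a),-np.cos(a),0],[0,0,-1]])
    print("tool shift now(mm)",d.round(1)," after turn",(N.T@(np.array([x,y,z])-p)).round(1)," turn about tool (deg)",np.degrees((R.from_matrix(M.T@N)).as_rotvec()).round(2))
if __name__=="__main__": rep(*map(float,sys.argv[1:5]))
E
python3 go.py 636.7 -251 300 -11.9; python3 go.py 636.7 -251 184 -11.9
```

```text
t 0.65 pos [ 241.  -576.7  404.7] yaw 22.68 tilt 0.0 F [-1.2 -0.8 -0.1] w 87.6 q [-1.19  0.42  1.63 -0.    1.09 -0.02]
tool shift now(mm) [ 490.7 -147.9  104.7]  after turn [ 320.1 -400.3  104.7]  turn about tool (deg) [ 0.   -0.   34.58]
t 0.65 pos [ 241.  -576.7  404.7] yaw 22.68 tilt 0.0 F [-1.2 -0.8 -0.1] w 87.6 q [-1.19  0.42  1.63 -0.    1.09 -0.02]
tool shift now(mm) [ 490.7 -147.9  220.7]  after turn [ 320.1 -400.3  220.7]  turn about tool (deg) [ 0.   -0.   34.58]
```

>>> jog_arm:
  steps:
    - [[0.035, -0.0105, 0, 0, 0, 0, -0.2], [0.035, -0.0105, 0, 0, 0, 0, -0.2], [0.035, -0.0105, 0, 0, 0, 0, -0.2], [0.035, -0.0105, 0, 0, 0, 0, -0.2], [0.035, -0.0105, 0, 0, 0, 0, -0.2], [0.035, -0.0105, 0, 0, 0, 0, -0.2], [0.035, -0.0105, 0, 0, 0, 0, -0.2], [0.035, -0.0105, 0, 0, 0, 0, -0.2], [0.035, -0.0105, 0, 0, 0, 0, -0.2], [0.035, -0.0105, 0, 0, 0, 0, -0.2], [0.035, -0.0105, 0, 0, 0, 0, -0.2], [0.035, -0.0105, 0, 0, 0, 0, -0.2], [0.035, -0.0105, 0, 0, 0, 0, -0.2], [0.035, -0.0105, 0, 0, 0, 0, -0.2], [0, 0, 0.025, 0, 0, 6.9, -0.2], [0, 0, 0.025, 0, 0, 6.9, -0.2], [0, 0, 0.025, 0, 0, 6.9, -0.2], [0, 0, 0.025, 0, 0, 6.9, -0.2], [0, 0, 0.025, 0, 0, 6.9, -0.2], [0, 0, 0, 0, 0, 0, -0.2]]

```text
t: 2.32
ee_pos: [634.6, -251.3, 274.4]
orientation: [-3.122, 0.33, 0.013]
ft_force: [-1.1, -0.3, -1.5]
width: 52.6
```

```bash
python3 go.py 636.7 -251 184 -11.9
python3 - <<'E'
from h import *
im=ctrl.get_image("side");cv2.imwrite("pics/side1.png",im[:,:,::-1])
im=ctrl.get_image("top");cv2.imwrite("pics/top1.png",im[:,:,::-1])
E
```

```text
t 2.32 pos [ 634.6 -251.3  274.4] yaw -12.06 tilt 0.49 F [-1.1 -0.3 -1.5] w 52.6 q [-0.39  0.66  1.56  0.    0.93  1.39]
tool shift now(mm) [ 2.7 -0.6 90.4]  after turn [ 2.  -0.7 90.4]  turn about tool (deg) [-0.09  0.48 -0.16]
```

View pics/side1.png

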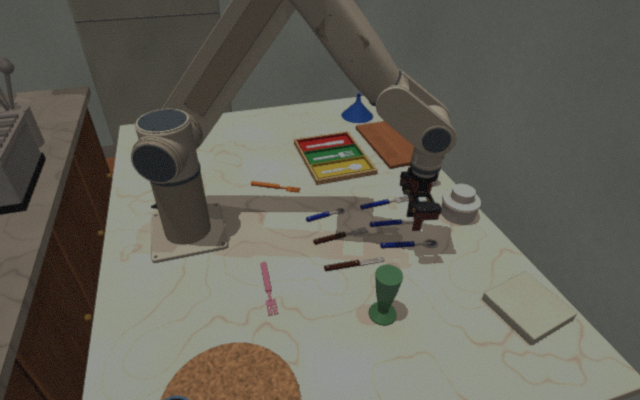

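The side view shows the gripper above the spoon and everything else undisturbed. I'll cross-check the piece positions in this view before going down.

```bash
python3 - <<'E'
from h import *
im=cv2.imread("pics/side1.png")
G={'fork':((649.1,-42.0),2.3,90,15),'knife':((644.1,-147.9),-8.5,90,15),'spoon':((636.7,-251.0),-11.9,90,15),'tsp':((437.7,-47.3),6.5,70,12)}
s=4;o=(290,180)
c=cv2.resize(im[180:280,290:480],None,fx=s,fy=s,interpolation=cv2.INTER_CUBIC)
for k,(p,a,b,f) in G.items():
    u=np.array([np.cos(np.radians(a)),np.sin(np.radians(a))])
    for t in(-b,0,f):
        q=px([*(np.array(p)+t*u),6],'side');cv2.circle(c,tuple(int(v) for v in ((q-o+.5)*s)),3,(0,0,255),-1)
cv2.imwrite("pics/sc1.png",np.clip(c*1.5,0,255).astype(np.uint8))
E
python3 go.py 636.7 -251 184 -11.9
```

```text
t 2.42 pos [ 636.3 -252.1  279.2] yaw -11.6 tilt 0.11 F [0.7 0.5 0.4] w 52.4 q [-0.39  0.65  1.56 -0.    0.93  1.38]
tool shift now(mm) [ 0.3 -1.1 95.2]  after turn [ 0.2 -1.1 95.2]  turn about tool (deg) [-0.02  0.11  0.3 ]
```

View pics/sc1.png

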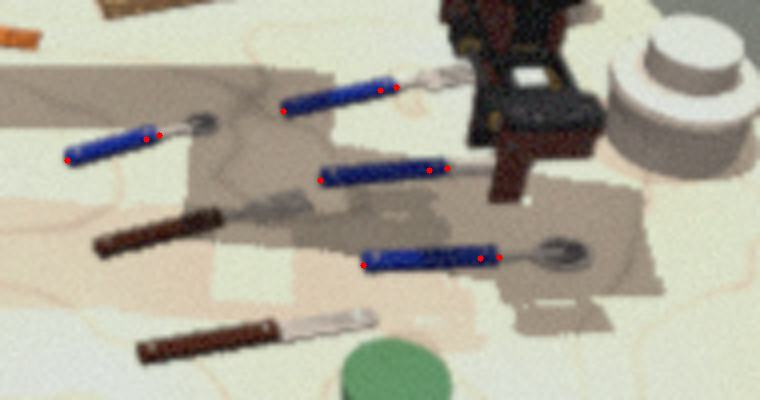

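The red points projected from my measurements sit on all four handles, so both cameras agree. I'll go down and grip the spoon.

>>> jog_arm:
  steps:
    - [[0, -0.001, 0.025, 0, 0, 0, -0.2], [0, 0, 0.025, 0, 0, 0, -0.2], [0, 0, 0.02, 0, 0, 0, -0.2], [0, 0, 0.015, 0, 0, 0, -0.2], [0, 0, 0.01, 0, 0, 0, -0.2], [0, 0, 0, 0, 0, 0, -0.2], [0, 0, 0, 0, 0, 0, -0.2], [0, 0, 0, 0, 0, 0, 1], [0, 0, 0, 0, 0, 0, 1], [0, 0, 0, 0, 0, 0, 1], [0, 0, 0, 0, 0, 0, 1], [0, 0, 0, 0, 0, 0, 1], [0, 0, 0, 0, 0, 0, 1]]

```text
t: 3.5
ee_pos: [636.7, -251.1, 185.0]
orientation: [3.125, -0.324, 0.001]
ft_force: [0.0, -0.0, 0.2]
width: 16.3
```

```bash
python3 go.py 575 166 290 1
```

```text
t 3.5 pos [ 636.7 -251.1  185. ] yaw -11.82 tilt 0.02 F [ 0.  -0.   0.2] w 16.3 q [-0.39  0.78  1.58  0.    0.78  1.38]
tool shift now(mm) [-145.8 -395.7 -105.1]  after turn [ -54.4 -418.2 -105. ]  turn about tool (deg) [  0.    -0.02 -12.82]
```

>>> jog_arm:
  steps:
    - [[0, 0, -0.01, 0, 0, 0, 1], [0, 0, -0.02, 0, 0, -3.2, 1], [0, 0, -0.02, 0, 0, -3.2, 1], [0, 0, -0.02, 0, 0, -3.2, 1], [0, 0, -0.01, 0, 0, -3.2, 1], [-0.0039, -0.015, 0, 0, 0, 0, 1], [-0.0039, -0.03, 0, 0, 0, 0, 1], [-0.0039, -0.03, 0, 0, 0, 0, 1], [-0.0039, -0.03, 0, 0, 0, 0, 1], [-0.0039, -0.03, 0, 0, 0, 0, 1], [-0.0039, -0.03, 0, 0, 0, 0, 1], [-0.0039, -0.03, 0, 0, 0, 0, 1], [-0.0039, -0.03, 0, 0, 0, 0, 1], [-0.0039, -0.03, 0, 0, 0, 0, 1], [-0.0039, -0.03, 0, 0, 0, 0, 1], [-0.0039, -0.03, 0, 0, 0, 0, 1], [-0.0039, -0.03, 0, 0, 0, 0, 1], [-0.0039, -0.03, 0, 0, 0, 0, 1], [-0.0039, -0.03, 0, 0, 0, 0, 1]]

```text
t: 5.08
ee_pos: [573.4, 154.8, 264.1]
orientation: [3.141, 0.024, -0.003]
ft_force: [-0.2, 0.4, -1.7]
width: 15.5
```

>>> jog_arm:
  steps:
    - [[0, -0.013, 0, 0, 0, 0, 1], [0, 0, 0, 0, 0, 0, 1], [0, 0, 0, 0, 0, 0, 1]]

```text
t: 5.33
ee_pos: [574.2, 166.5, 264.3]
orientation: [3.141, 0.029, -0.001]
ft_force: [-1.2, 0.3, -0.7]
width: 16.0
```

```bash
python3 - <<'E'
from h import *
im=ctrl.get_image("side");cv2.imwrite("pics/side2.png",im[:,:,::-1])
cv2.imwrite("pics/sc2.png",np.clip(cv2.resize(im[100:230,230:430,::-1],None,fx=4,fy=4,interpolation=cv2.INTER_CUBIC)*1.5,0,255).astype(np.uint8))
E
python3 go.py 575 165.5 194 0.9
```

```text
t 5.38 pos [574.5 165.6 264.4] yaw 0.98 tilt 0.05 F [-0.6 -0.  -1. ] w 15.2 q [ 0.26  0.57  1.77 -0.    0.8   1.81]
tool shift now(mm) [ 0.6  0.1 70.4]  after turn [ 0.5  0.1 70.4]  turn about tool (deg) [0.03 0.05 0.08]
```

View pics/sc2.png

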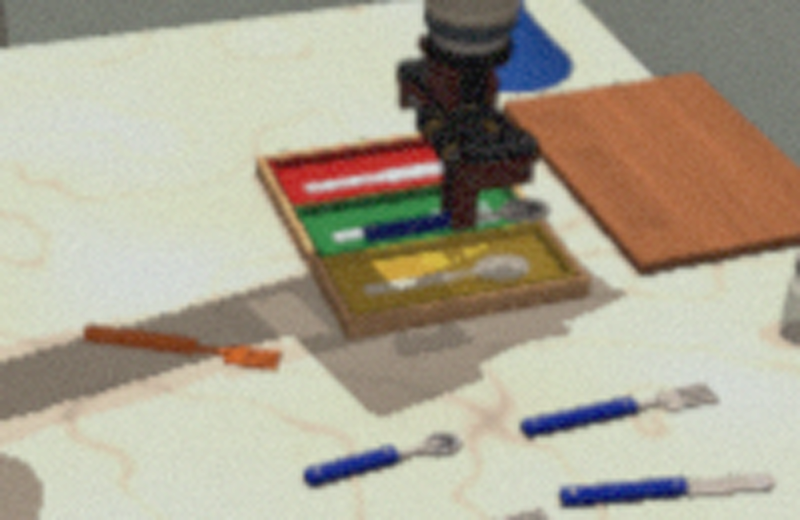

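The spoon is held level above the yellow bin. I'll lower it and check the force.

>>> jog_arm:
  steps:
    - [[0, 0, 0.02, 0, 0, 0, 1], [0, 0, 0.02, 0, 0, 0, 1], [0, 0, 0.015, 0, 0, 0, 1], [0, 0, 0.008, 0, 0, 0, 1], [0, 0, 0.005, 0, 0, 0, 1], [0, 0, 0.002, 0, 0, 0, 1], [0, 0, 0, 0, 0, 0, 1], [0, 0, 0, 0, 0, 0, 1], [0, 0, 0, 0, 0, 0, 1]]

```text
t: 6.13
ee_pos: [575.3, 165.9, 195.5]
orientation: [-3.141, -0.027, -0.002]
ft_force: [-0.8, 0.4, -1.5]
width: 15.8
```

```bash
python3 go.py 575 165.5 194 0.9
```

```text
t 6.13 pos [575.3 165.9 195.5] yaw 0.97 tilt 0.08 F [-0.8  0.4 -1.5] w 15.8 q [ 0.26  0.68  1.78 -0.    0.68  1.81]
tool shift now(mm) [-0.3  0.4  1.5]  after turn [-0.3  0.4  1.5]  turn about tool (deg) [-0.02 -0.08  0.07]
```

>>> jog_arm:
  steps:
    - [[0, 0, 0.001, 0, 0, 0, 1], [0, 0, 0, 0, 0, 0, 1], [0, 0, 0, 0, 0, 0, 0.5], [0, 0, 0, 0, 0, 0, 0.5], [0, 0, 0, 0, 0, 0, 0.5], [0, 0, 0, 0, 0, 0, 0.5]]

```text
t: 6.63
ee_pos: [574.9, 165.9, 193.8]
orientation: [-3.141, -0.027, -0.0]
ft_force: [-0.1, -0.9, -0.2]
width: 21.8
```

>>> jog_arm:
  steps:
    - [[0, 0, -0.005, 0, 0, 0, 0.5], [0, 0, -0.01, 0, 0, 0, 0.5], [0, 0, -0.015, 0, 0, 0, 0.5], [0, 0, -0.02, 0, 0, 0, 0.5], [0, 0, -0.025, 0, 0, 0, -0.2], [0, 0, -0.02, 0, 0, 0, -0.2], [0, 0, 0, 0, 0, 0, -0.2], [0, 0, 0, 0, 0, 0, -0.2]]

```text
t: 7.3
ee_pos: [575.3, 166.0, 290.5]
orientation: [-3.141, -0.027, -0.005]
ft_force: [0.5, 0.5, 0.2]
width: 45.2
```

```bash
python3 go.py 437.7 -47.3 290 6.5
```

```text
t 7.3 pos [575.3 166.  290.5] yaw 0.98 tilt 0.19 F [0.5 0.5 0.2] w 45.2 q [0.26 0.53 1.76 0.   0.84 1.81]
tool shift now(mm) [-1.412e+02  2.109e+02 -1.000e-01]  after turn [-160.9  196.3    0.5]  turn about tool (deg) [-0.04 -0.19 -5.52]
```

>>> jog_arm:
  steps:
    - [[-0.0176, 0.0264, 0, 0, 0, 0, -0.2], [-0.0176, 0.0264, 0, 0, 0, 0, -0.2], [-0.0176, 0.0264, 0, 0, 0, 0, -0.2], [-0.0176, 0.0264, 0, 0, 0, 0, -0.2], [-0.0176, 0.0264, 0, 0, 0, 0, -0.2], [-0.0176, 0.0264, 0, 0, 0, 0, -0.2], [-0.0176, 0.0264, 0, 0, 0, 0, -0.2], [-0.0176, 0.0264, 0, 0, 0, -5.5, -0.2], [0, 0, 0.02, 0, 0, 0, -0.2], [0, 0, 0.02, 0, 0, 0, -0.2], [0, 0, 0, 0, 0, 0, -0.2], [0, 0, 0, 0, 0, 0, -0.2]]

```text
t: 8.3
ee_pos: [437.0, -47.7, 247.7]
orientation: [-3.136, -0.177, 0.006]
ft_force: [-0.5, 0.8, -0.4]
width: 52.5
```

```bash
python3 go.py 437.7 -47.3 184.5 6.5;  python3 - <<'E'
from h import *
im=ctrl.get_image("side");cv2.imwrite("pics/side3.png",im[:,:,::-1])
cv2.imwrite("pics/sc3.png",np.clip(cv2.resize(im[100:250,230:430,::-1],None,fx=4,fy=4,interpolation=cv2.INTER_CUBIC)*1.5,0,255).astype(np.uint8))
E
```

```text
t 8.3 pos [437.  -47.7 247.7] yaw 6.46 tilt 0.22 F [-0.5  0.8 -0.4] w 52.5 q [-0.14  0.44  2.12  0.    0.59  1.32]
tool shift now(mm) [ 1.  -0.3 63.2]  after turn [ 0.7 -0.3 63.2]  turn about tool (deg) [-0.05  0.21 -0.04]
```

View pics/sc3.png

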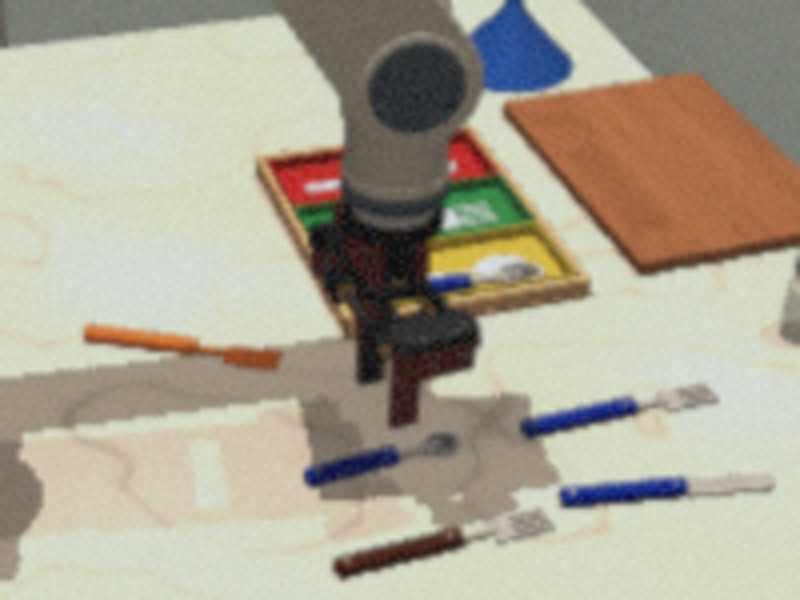

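The dessert spoon is flat in the yellow bin and the gripper is above the teaspoon.

>>> jog_arm:
  steps:
    - [[0, 0, 0.02, 0, 0, 0, -0.2], [0, 0, 0.02, 0, 0, 0, -0.2], [0, 0, 0.015, 0, 0, 0, -0.2], [0, 0, 0.009, 0, 0, 0, -0.2], [0, 0, 0, 0, 0, 0, -0.2], [0, 0, 0, 0, 0, 0, -0.2], [0, 0, 0, 0, 0, 0, 1], [0, 0, 0, 0, 0, 0, 1], [0, 0, 0, 0, 0, 0, 1], [0, 0, 0, 0, 0, 0, 1], [0, 0, 0, 0, 0, 0, 1], [0, 0, 0, 0, 0, 0, 1]]

```text
t: 9.35
ee_pos: [437.8, -47.7, 184.9]
orientation: [3.137, 0.177, 0.001]
ft_force: [-0.5, 0.3, -0.3]
width: 15.9
```

```bash
python3 go.py 575 204 265 0.9
```

```text
t 9.35 pos [437.8 -47.7 184.9] yaw 6.47 tilt 0.02 F [-0.5  0.3 -0.3] w 15.9 q [-0.14  0.57  2.13  0.    0.43  1.32]
tool shift now(mm) [ 164.7 -234.6  -80. ]  after turn [ 141.1 -249.5  -80.1]  turn about tool (deg) [ 0.   -0.02  5.57]
```

>>> jog_arm:
  steps:
    - [[0, 0, -0.01, 0, 0, 0, 1], [0, 0, -0.02, 0, 0, 2.8, 1], [0, 0, -0.025, 0, 0, 2.8, 1], [0, 0, -0.025, 0, 0, 0, 1], [0.0141, -0.025, 0, 0, 0, 0, 1], [0.0141, -0.025, 0, 0, 0, 0, 1], [0.0141, -0.025, 0, 0, 0, 0, 1], [0.0141, -0.025, 0, 0, 0, 0, 1], [0.0141, -0.025, 0, 0, 0, 0, 1], [0.0141, -0.025, 0, 0, 0, 0, 1], [0.0141, -0.025, 0, 0, 0, 0, 1], [0.0141, -0.025, 0, 0, 0, 0, 1], [0.0141, -0.025, 0, 0, 0, 0, 1], [0.0141, -0.025, 0, 0, 0, 0, 1], [0, 0, 0, 0, 0, 0, 1], [0, 0, 0, 0, 0, 0, 1], [0, 0, 0, 0, 0, 0, 1]]

```text
t: 10.77
ee_pos: [574.1, 204.0, 264.7]
orientation: [3.141, 0.025, -0.002]
ft_force: [-0.6, -0.2, -0.5]
width: 15.7
```

```bash
python3 go.py 575 204 194 0.9;  python3 - <<'E'
from h import *
im=ctrl.get_image("side");cv2.imwrite("pics/side4.png",im[:,:,::-1])
cv2.imwrite("pics/sc4.png",np.clip(cv2.resize(im[100:250,230:430,::-1],None,fx=4,fy=4,interpolation=cv2.INTER_CUBIC)*1.5,0,255).astype(np.uint8))
E
```

```text
t 10.77 pos [574.1 204.  264.7] yaw 0.9 tilt 0.08 F [-0.6 -0.2 -0.5] w 15.7 q [ 0.32  0.58  1.74 -0.    0.81  1.88]
tool shift now(mm) [ 1.  -0.  70.7]  after turn [ 0.9  0.  70.7]  turn about tool (deg) [0.03 0.08 0.  ]
```

View pics/sc4.png

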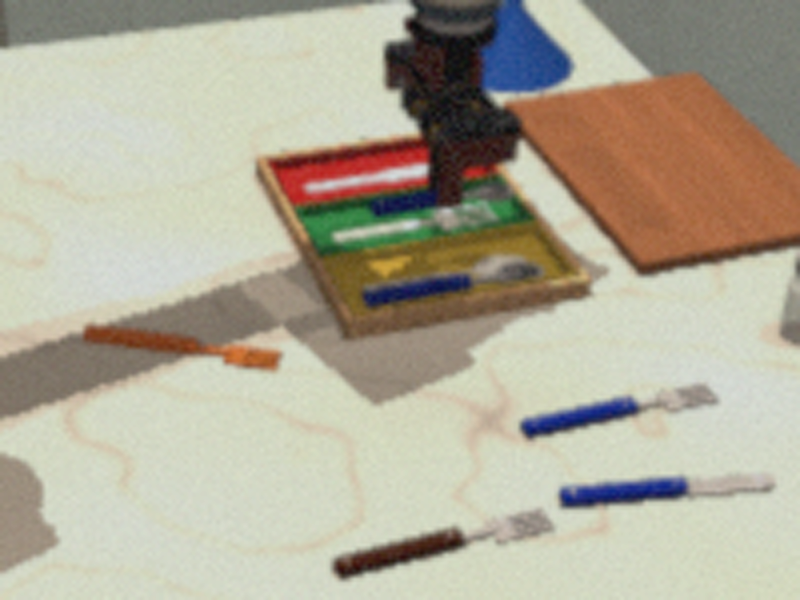

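The teaspoon is held level, and the dessert spoon lies on the near side of the yellow bin. I'll lower the teaspoon, moved 2 mm away from the wall.

>>> jog_arm:
  steps:
    - [[0, 0.002, 0.02, 0, 0, 0, 1], [0, 0, 0.02, 0, 0, 0, 1], [0, 0, 0.015, 0, 0, 0, 1], [0, 0, 0.008, 0, 0, 0, 1], [0, 0, 0.005, 0, 0, 0, 1], [0, 0, 0.003, 0, 0, 0, 1], [0, 0, 0, 0, 0, 0, 1], [0, 0, 0, 0, 0, 0, 1], [0, 0, 0, 0, 0, 0, 1]]

```text
t: 11.57
ee_pos: [575.2, 202.4, 194.4]
orientation: [-3.141, -0.024, -0.002]
ft_force: [0.9, -0.4, -0.7]
width: 15.4
```

>>> jog_arm:
  steps:
    - [[0, 0, 0, 0, 0, 0, 0.52], [0, 0, 0, 0, 0, 0, 0.52], [0, 0, 0, 0, 0, 0, 0.52], [0, 0, 0, 0, 0, 0, 0.52], [0, 0, -0.005, 0, 0, 0, 0.52], [0, 0, -0.01, 0, 0, 0, 0.52], [0, 0, -0.015, 0, 0, 0, 0.52], [0, 0, -0.02, 0, 0, 0, 0.52], [0, 0, -0.025, 0, 0, 0, -0.2], [0, 0, -0.02, 0, 0, 0, -0.2], [0, 0, 0, 0, 0, 0, -0.2], [0, 0, 0, 0, 0, 0, -0.2]]

```text
t: 12.57
ee_pos: [575.3, 202.6, 290.6]
orientation: [-3.14, -0.024, -0.005]
ft_force: [0.7, 0.8, -0.7]
width: 44.4
```

```bash
python3 go.py 649.1 -42 289 2.3
```

```text
t 12.57 pos [575.3 202.6 290.6] yaw 0.88 tilt 0.2 F [ 0.7  0.8 -0.7] w 44.4 q [0.32 0.55 1.74 0.   0.86 1.87]
tool shift now(mm) [ 70.  245.7   1.5]  after turn [ 63.9 247.4   1.6]  turn about tool (deg) [-0.06 -0.19 -1.42]
```

>>> jog_arm:
  steps:
    - [[0.007, 0.0246, 0, 0, 0, 0, -0.2], [0.007, 0.0246, 0, 0, 0, 0, -0.2], [0.007, 0.0246, 0, 0, 0, 0, -0.2], [0.007, 0.0246, 0, 0, 0, 0, -0.2], [0.007, 0.0246, 0, 0, 0, 0, -0.2], [0.007, 0.0246, 0, 0, 0, 0, -0.2], [0.007, 0.0246, 0, 0, 0, 0, -0.2], [0.007, 0.0246, 0, 0, 0, 0, -0.2], [0.007, 0.0246, 0, 0, 0, 0, -0.2], [0.007, 0.0246, 0, 0, 0, -1.4, -0.2], [0, 0, 0.02, 0, 0, 0, -0.2], [0, 0, 0.02, 0, 0, 0, -0.2], [0, 0, 0, 0, 0, 0, -0.2], [0, 0, 0, 0, 0, 0, -0.2], [0, 0, 0, 0, 0, 0, -0.2]]

```text
t: 13.82
ee_pos: [648.7, -42.2, 248.6]
orientation: [-3.141, -0.063, 0.001]
ft_force: [-0.4, -0.4, 0.1]
width: 52.3
```

```bash
python3 go.py 649.1 -42 184.5 2.3;  python3 - <<'E'
from h import *
im=ctrl.get_image("side");cv2.imwrite("pics/side5.png",im[:,:,::-1])
cv2.imwrite("pics/sc5.png",np.clip(cv2.resize(im[100:250,250:450,::-1],None,fx=4,fy=4,interpolation=cv2.INTER_CUBIC)*1.5,0,255).astype(np.uint8))
E
```

```text
t 13.82 pos [648.7 -42.2 248.6] yaw 2.3 tilt 0.04 F [-0.4 -0.4  0.1] w 52.3 q [-0.08  0.65  1.65  0.    0.84  1.45]
tool shift now(mm) [ 0.5 -0.2 64.1]  after turn [ 0.5 -0.2 64.1]  turn about tool (deg) [-0.01  0.04  0.  ]
```

View pics/sc5.png

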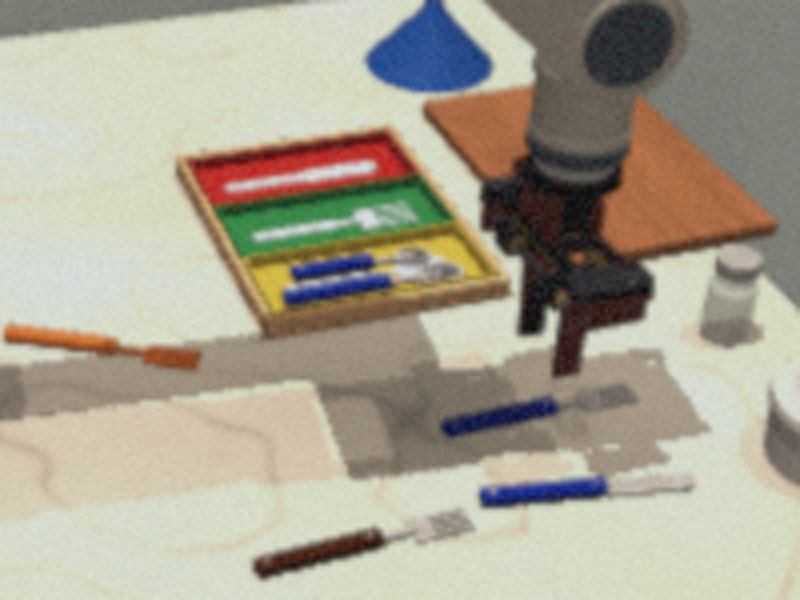

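Both spoons lie side by side in the yellow bin. Next is the fork.

>>> jog_arm:
  steps:
    - [[0, 0, 0.02, 0, 0, 0, -0.2], [0, 0, 0.02, 0, 0, 0, -0.2], [0, 0, 0.015, 0, 0, 0, -0.2], [0, 0, 0.009, 0, 0, 0, -0.2], [0, 0, 0, 0, 0, 0, -0.2], [0, 0, 0, 0, 0, 0, -0.2], [0, 0, 0, 0, 0, 0, 1], [0, 0, 0, 0, 0, 0, 1], [0, 0, 0, 0, 0, 0, 1], [0, 0, 0, 0, 0, 0, 1], [0, 0, 0, 0, 0, 0, 1], [0, 0, 0, 0, 0, 0, 1]]

```text
t: 14.87
ee_pos: [648.7, -42.4, 184.9]
orientation: [-3.141, -0.062, -0.0]
ft_force: [-0.1, 0.6, 0.9]
width: 15.9
```

```bash
python3 go.py 575 279.5 265 0.9
```

```text
t 14.87 pos [648.7 -42.4 184.9] yaw 2.27 tilt 0.02 F [-0.1  0.6  0.9] w 15.9 q [-0.08  0.75  1.66  0.    0.73  1.45]
tool shift now(mm) [ -60.9 -324.6  -80.1]  after turn [ -68.7 -323.1  -80.1]  turn about tool (deg) [-0.   -0.02  1.37]
```

>>> jog_arm:
  steps:
    - [[0, 0, -0.01, 0, 0, 0, 1], [0, 0, -0.02, 0, 0, 1.4, 1], [0, 0, -0.025, 0, 0, 0, 1], [0, 0, -0.025, 0, 0, 0, 1], [-0.0057, -0.0269, 0, 0, 0, 0, 1], [-0.0057, -0.0269, 0, 0, 0, 0, 1], [-0.0057, -0.0269, 0, 0, 0, 0, 1], [-0.0057, -0.0269, 0, 0, 0, 0, 1], [-0.0057, -0.0269, 0, 0, 0, 0, 1], [-0.0057, -0.0269, 0, 0, 0, 0, 1], [-0.0057, -0.0269, 0, 0, 0, 0, 1], [-0.0057, -0.0269, 0, 0, 0, 0, 1], [-0.0057, -0.0269, 0, 0, 0, 0, 1], [-0.0057, -0.0269, 0, 0, 0, 0, 1], [-0.0057, -0.0269, 0, 0, 0, 0, 1], [-0.0057, -0.0269, 0, 0, 0, 0, 1], [0, 0, 0, 0, 0, 0, 1], [0, 0, 0, 0, 0, 0, 1], [0, 0, 0, 0, 0, 0, 1]]

```text
t: 16.45
ee_pos: [575.3, 278.9, 265.0]
orientation: [3.141, 0.025, 0.0]
ft_force: [0.2, 0.1, -0.5]
width: 15.8
```

```bash
python3 go.py 575 279.5 194 0.9;  python3 - <<'E'
from h import *
im=ctrl.get_image("side");cv2.imwrite("pics/side6.png",im[:,:,::-1])
cv2.imwrite("pics/sc6.png",np.clip(cv2.resize(im[100:250,250:450,::-1],None,fx=4,fy=4,interpolation=cv2.INTER_CUBIC)*1.5,0,255).astype(np.uint8))
E
```

```text
t 16.45 pos [575.3 278.9 265. ] yaw 0.91 tilt 0.02 F [ 0.2  0.1 -0.5] w 15.8 q [ 0.43  0.62  1.67 -0.    0.85  1.99]
tool shift now(mm) [-0.3 -0.6 71. ]  after turn [-0.3 -0.6 71. ]  turn about tool (deg) [ 0.02 -0.    0.01]
```

View pics/sc6.png

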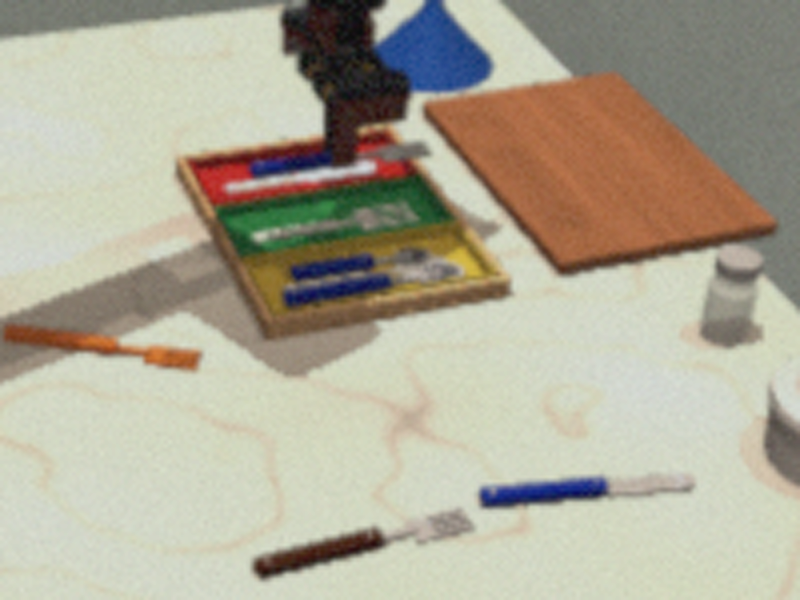

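The fork is held level above the green bin, and parallax makes it look as if it is over the red one. Lower and release.

>>> jog_arm:
  steps:
    - [[0, 0, 0.02, 0, 0, 0, 1], [0, 0, 0.02, 0, 0, 0, 1], [0, 0, 0.015, 0, 0, 0, 1], [0, 0, 0.008, 0, 0, 0, 1], [0, 0, 0.005, 0, 0, 0, 1], [0, 0, 0.003, 0, 0, 0, 1], [0, 0, 0, 0, 0, 0, 1], [0, 0, 0, 0, 0, 0, 1], [0, 0, 0, 0, 0, 0, 1]]

```text
t: 17.25
ee_pos: [575.7, 279.3, 194.3]
orientation: [-3.141, -0.024, -0.002]
ft_force: [0.4, 0.3, -1.0]
width: 15.6
```

>>> jog_arm:
  steps:
    - [[0, 0, 0, 0, 0, 0, 0.4], [0, 0, 0, 0, 0, 0, 0.4], [0, 0, 0, 0, 0, 0, 0.4], [0, 0, 0, 0, 0, 0, 0.4], [0, 0, -0.005, 0, 0, 0, 0.4], [0, 0, -0.01, 0, 0, 0, 0.4], [0, 0, -0.015, 0, 0, 0, 0.4], [0, 0, -0.02, 0, 0, 0, 0.4], [0, 0, -0.025, 0, 0, 0, -0.2], [0, 0, -0.02, 0, 0, 0, -0.2], [0, 0, 0, 0, 0, 0, -0.2], [0, 0, 0, 0, 0, 0, -0.2]]

```text
t: 18.25
ee_pos: [575.8, 279.5, 291.3]
orientation: [-3.14, -0.024, -0.006]
ft_force: [-0.5, -0.3, 0.0]
width: 49.4
```

```bash
python3 go.py 644.1 -147.9 289 -8.5
```

```text
t 18.25 pos [575.8 279.5 291.3] yaw 0.88 tilt 0.24 F [-0.5 -0.3  0. ] w 49.4 q [0.43 0.58 1.66 0.   0.89 1.99]
tool shift now(mm) [ 61.7 428.4   1.8]  after turn [130.7 412.6   2.3]  turn about tool (deg) [-0.12 -0.21  9.38]
```

>>> jog_arm:
  steps:
    - [[0.0044, 0.0306, 0, 0, 0, 0, -0.2], [0.0044, 0.0306, 0, 0, 0, 0, -0.2], [0.0044, 0.0306, 0, 0, 0, 0, -0.2], [0.0044, 0.0306, 0, 0, 0, 0, -0.2], [0.0044, 0.0306, 0, 0, 0, 0, -0.2], [0.0044, 0.0306, 0, 0, 0, 0, -0.2], [0.0044, 0.0306, 0, 0, 0, 0, -0.2], [0.0044, 0.0306, 0, 0, 0, 0, -0.2], [0.0044, 0.0306, 0, 0, 0, 0, -0.2], [0.0044, 0.0306, 0, 0, 0, 0, -0.2], [0.0044, 0.0306, 0, 0, 0, 0, -0.2], [0.0044, 0.0306, 0, 0, 0, 0, -0.2], [0.0044, 0.0306, 0, 0, 0, 0, -0.2], [0.0044, 0.0306, 0, 0, 0, 0, -0.2], [0, 0, 0.02, 0, 0, 4.7, -0.2], [0, 0, 0.02, 0, 0, 4.7, -0.2], [0, 0, 0, 0, 0, 0, -0.2], [0, 0, 0, 0, 0, 0, -0.2], [0, 0, 0, 0, 0, 0, -0.2]]

```text
t: 19.83
ee_pos: [643.5, -147.8, 248.8]
orientation: [-3.133, 0.229, 0.001]
ft_force: [-0.6, 0.3, 0.4]
width: 52.8
```

```bash
python3 go.py 644.1 -147.9 184.5 -8.5;  python3 - <<'E'
from h import *
im=ctrl.get_image("side");cv2.imwrite("pics/side7.png",im[:,:,::-1])
cv2.imwrite("pics/sc7.png",np.clip(cv2.resize(im[100:250,250:450,::-1],None,fx=4,fy=4,interpolation=cv2.INTER_CUBIC)*1.5,0,255).astype(np.uint8))
E
```

```text
t 19.83 pos [ 643.5 -147.8  248.8] yaw -8.36 tilt 0.03 F [-0.6  0.3  0.4] w 52.8 q [-0.24  0.67  1.63  0.    0.85  1.47]
tool shift now(mm) [ 0.6 -0.  64.3]  after turn [ 0.6 -0.  64.3]  turn about tool (deg) [-0.    0.03  0.14]
```

View pics/sc7.png

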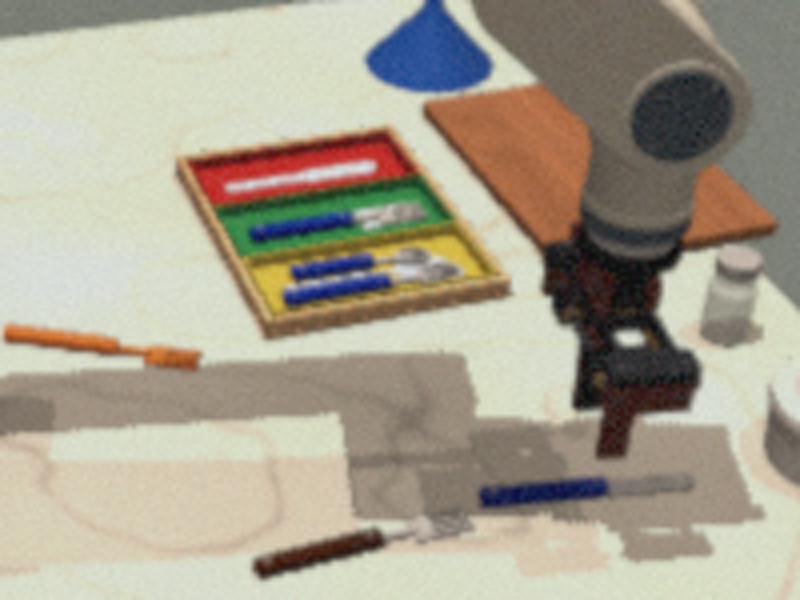

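The fork is flat in the green bin. Next is the knife.

>>> jog_arm:
  steps:
    - [[0, 0, 0.02, 0, 0, 0, -0.2], [0, 0, 0.02, 0, 0, 0, -0.2], [0, 0, 0.015, 0, 0, 0, -0.2], [0, 0, 0.009, 0, 0, 0, -0.2], [0, 0, 0, 0, 0, 0, -0.2], [0, 0, 0, 0, 0, 0, -0.2], [0, 0, 0, 0, 0, 0, 1], [0, 0, 0, 0, 0, 0, 1], [0, 0, 0, 0, 0, 0, 1], [0, 0, 0, 0, 0, 0, 1], [0, 0, 0, 0, 0, 0, 1], [0, 0, 0, 0, 0, 0, 1]]

```text
t: 20.88
ee_pos: [643.6, -148.1, 184.9]
orientation: [-3.133, 0.234, -0.001]
ft_force: [0.3, 0.8, 1.5]
width: 16.3
```

```bash
python3 go.py 574 375.5 265 0.9
```

```text
t 20.88 pos [ 643.6 -148.1  184.9] yaw -8.53 tilt 0.02 F [0.3 0.8 1.5] w 16.3 q [-0.24  0.76  1.64  0.    0.75  1.48]
tool shift now(mm) [-146.4 -507.5  -80.1]  after turn [ -61.3 -524.7  -80.1]  turn about tool (deg) [-0.   -0.02 -9.43]
```

>>> jog_arm:
  steps:
    - [[0, 0, -0.01, 0, 0, 0, 1], [0, 0, -0.02, 0, 0, -3.1, 1], [0, 0, -0.025, 0, 0, -3.1, 1], [0, 0, -0.025, 0, 0, -3.2, 1], [-0.0041, -0.035, 0, 0, 0, 0, 1], [-0.0041, -0.035, 0, 0, 0, 0, 1], [-0.0041, -0.035, 0, 0, 0, 0, 1], [-0.0041, -0.035, 0, 0, 0, 0, 1], [-0.0041, -0.035, 0, 0, 0, 0, 1], [-0.0041, -0.035, 0, 0, 0, 0, 1], [-0.0041, -0.035, 0, 0, 0, 0, 1], [-0.0041, -0.035, 0, 0, 0, 0, 1], [-0.0041, -0.035, 0, 0, 0, 0, 1], [-0.0041, -0.035, 0, 0, 0, 0, 1], [-0.0041, -0.035, 0, 0, 0, 0, 1], [-0.0041, -0.035, 0, 0, 0, 0, 1], [-0.0041, -0.035, 0, 0, 0, 0, 1], [-0.0041, -0.035, 0, 0, 0, 0, 1], [-0.0041, -0.035, 0, 0, 0, 0, 1]]

```text
t: 22.47
ee_pos: [573.4, 377.6, 265.5]
orientation: [-3.141, -0.024, -0.0]
ft_force: [1.0, -0.3, 0.1]
width: 15.9
```

>>> jog_arm:
  steps:
    - [[0, 0, 0, 0, 0, 0, 1], [0, 0, 0, 0, 0, 0, 1], [0, 0, 0, 0, 0, 0, 1], [0, 0, 0, 0, 0, 0, 1]]

```text
t: 22.8
ee_pos: [574.1, 374.7, 264.8]
orientation: [3.141, 0.022, -0.001]
ft_force: [-0.4, -0.1, -0.3]
width: 15.7
```

```bash
python3 go.py 574 375.5 194 0.9;  python3 - <<'E'
from h import *
im=ctrl.get_image("side");cv2.imwrite("pics/side8.png",im[:,:,::-1])
cv2.imwrite("pics/sc8.png",np.clip(cv2.resize(im[90:240,250:450,::-1],None,fx=4,fy=4,interpolation=cv2.INTER_CUBIC)*1.5,0,255).astype(np.uint8))
E
```

```text
t 22.8 pos [574.1 374.7 264.8] yaw 0.82 tilt 0.04 F [-0.4 -0.1 -0.3] w 15.7 q [ 0.56  0.67  1.56 -0.    0.91  2.12]
tool shift now(mm) [-0.  -0.9 70.8]  after turn [-0.1 -0.8 70.8]  turn about tool (deg) [ 0.03  0.03 -0.08]
```

View pics/sc8.png

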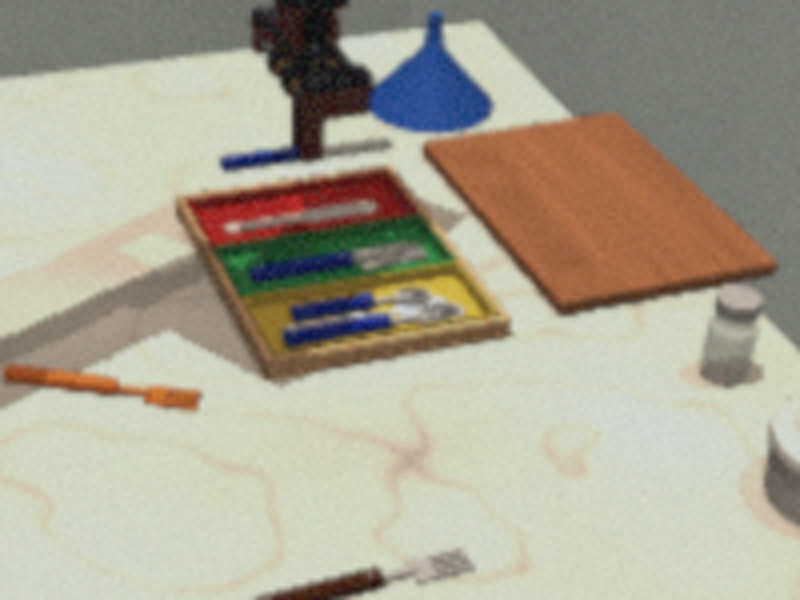

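The knife is held level and the funnel is well clear of it.

>>> jog_arm:
  steps:
    - [[0, 0, 0.02, 0, 0, 0, 1], [0, 0, 0.02, 0, 0, 0, 1], [0, 0, 0.015, 0, 0, 0, 1], [0, 0, 0.008, 0, 0, 0, 1], [0, 0, 0.005, 0, 0, 0, 1], [0, 0, 0.003, 0, 0, 0, 1], [0, 0, 0, 0, 0, 0, 1], [0, 0, 0, 0, 0, 0, 1], [0, 0, 0, 0, 0, 0, 1]]

```text
t: 23.6
ee_pos: [574.3, 375.9, 194.3]
orientation: [-3.141, -0.024, -0.002]
ft_force: [-0.3, -0.5, -1.2]
width: 15.6
```

>>> jog_arm:
  steps:
    - [[0, 0, 0, 0, 0, 0, 0.4], [0, 0, 0, 0, 0, 0, 0.4], [0, 0, 0, 0, 0, 0, 0.4], [0, 0, 0, 0, 0, 0, 0.4], [0, 0, -0.005, 0, 0, 0, 0.4], [0, 0, -0.01, 0, 0, 0, 0.4], [0, 0, -0.015, 0, 0, 0, 0.4], [0, 0, -0.02, 0, 0, 0, 0.4], [0, 0, -0.03, 0, 0, 0, -0.2], [0, 0, -0.03, 0, 0, 0, -0.2], [-0.02, 0.03, -0.02, 0, 0, 0, -0.2], [-0.03, 0.04, -0.02, 0, 0, 0, -0.2], [-0.03, 0.04, 0, 0, 0, 0, -0.2], [-0.03, 0.04, 0, 0, 0, 0, -0.2], [-0.03, 0.04, 0, 0, 0, 0, -0.2], [-0.03, 0.04, 0, 0, 0, 0, -0.2], [0, 0.04, 0, 0, 0, 0, -0.2], [0, 0.04, 0, 0, 0, 0, -0.2], [0, 0, 0, 0, 0, 0, -0.2], [0, 0, 0, 0, 0, 0, -0.2]]

```text
t: 25.27
ee_pos: [435.1, 97.8, 340.7]
orientation: [-3.141, -0.018, -0.004]
ft_force: [-0.3, -0.2, -0.8]
width: 52.4
```

Run:
```python
from h import *
a=ctrl.get_image("side")[:,:,::-1];b=ctrl.get_image("top")[:,:,::-1]
cv2.imwrite("pics/side9.png",a);cv2.imwrite("pics/top9.png",b)
cv2.imwrite("pics/sc9.png",np.clip(cv2.resize(a[90:290,250:450],None,fx=3,fy=3,interpolation=cv2.INTER_CUBIC)*1.5,0,255).astype(np.uint8))
```

```text
(no output)
```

View pics/sc9.png

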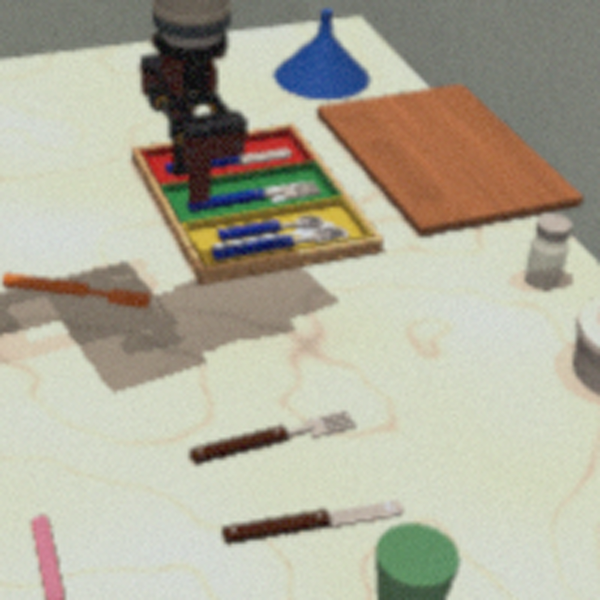

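View pics/top9.png

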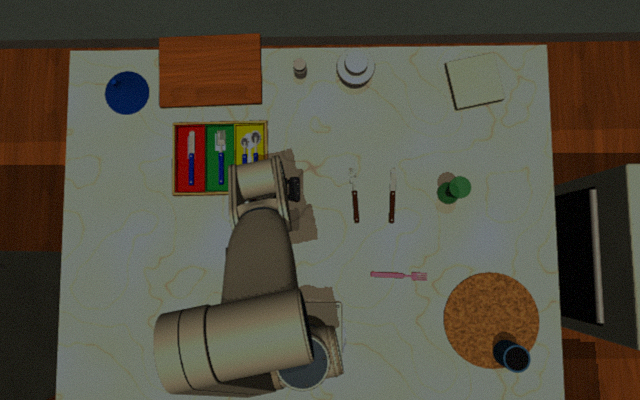

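Everything seems to be in place, but the arm covers part of the yellow bin. I'll move it aside for a clean last measurement.

>>> jog_arm:
  steps:
    - [[0, 0.035, 0, 0, 0, 0, -0.2], [0, 0.035, 0, 0, 0, 0, -0.2], [0, 0.035, 0, 0, 0, 0, -0.2], [0, 0.035, 0, 0, 0, 0, -0.2], [0, 0.035, 0, 0, 0, 0, -0.2], [0, 0.035, 0, 0, 0, 0, -0.2], [0, 0, 0, 0, 0, 0, -0.2], [0, 0, 0, 0, 0, 0, -0.2], [0, 0, 0, 0, 0, 0, -0.2]]

```text
t: 26.12
ee_pos: [438.6, -109.5, 339.2]
orientation: [-3.141, -0.026, 0.0]
ft_force: [-0.4, -0.2, 0.2]
width: 52.7
```

Run:
```python
from h import *
im=ctrl.get_image("top")[:,:,::-1].copy();cv2.imwrite("pics/top10.png",im)
a=ctrl.get_image("side")[:,:,::-1];cv2.imwrite("pics/side10.png",a)
A=cv2.resize(im[112:202,165:280],None,fx=6,fy=6,interpolation=cv2.INTER_CUBIC)
cv2.imwrite("pics/c10.png",np.clip(A*1.5,0,255).astype(np.uint8))
cv2.imwrite("pics/s10.png",np.clip(cv2.resize(a[110:190,280:390],None,fx=7,fy=7,interpolation=cv2.INTER_CUBIC)*1.5,0,255).astype(np.uint8))
hsv=cv2.cvtColor(im,cv2.COLOR_BGR2HSV)
m=cv2.inRange(hsv,(105,130,40),(130,255,255));m[:, :170]=0;m[:,275:]=0;m[:118]=0;m[200:]=0
n,l,s,ce=cv2.connectedComponentsWithStats(m)
B={'knife':(574,375.5),'fork':(575,279.5),'spoons':(575,184.5)}
for i in range(1,n):
    if s[i,4]<30: continue
    ys,xs=np.where(l==i);P=np.array([w((x,y),18)[:2] for x,y in zip(xs,ys)]);mu=P.mean(0);u=np.linalg.svd(P-mu)[2][0];u*=np.sign(u[0]);t=(P-mu)@u
    L=np.ptp(t);g=mu+(37.5 if L>90 else 29)*u
    k=min(B,key=lambda k:abs(B[k][1]-g[1]));print(k,"grip",g.round(1),"len",L.round(0),"ang",np.degrees(np.arctan2(u[1],u[0])).round(1),"rel",(g-B[k]).round(1))
for k in("brown_knife_grip","brown_fork_grip","vase_mid"):
    for d in ctrl.landmark_of(k,"top")[:3]: print(k,np.round(d['uv'],1),round(d['p'],2))
```

```text
knife grip [577.1 372.4] len 102.0 ang -0.1 rel [ 3.1 -3.1]
fork grip [575.7 276.6] len 99.0 ang 1.7 rel [ 0.7 -2.9]
spoons grip [576.6 163.1] len 102.0 ang 0.3 rel [  1.6 -21.4]
spoons grip [574.2 198.8] len 79.0 ang 0.4 rel [-0.8 14.3]
brown_knife_grip [391.3 192.4] 0.56
brown_knife_grip [256.1 158.6] 0.53
brown_fork_grip [250.3 158.2] 0.38
vase_mid [449.1 186.6] 0.59
```

View pics/c10.png

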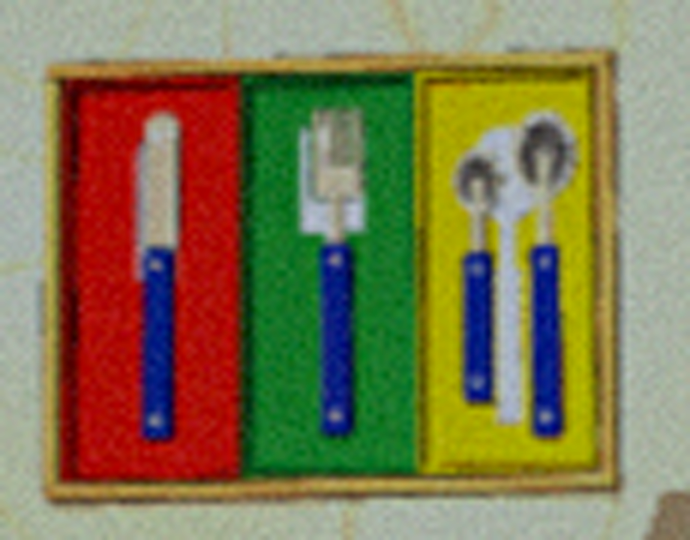

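View pics/s10.png

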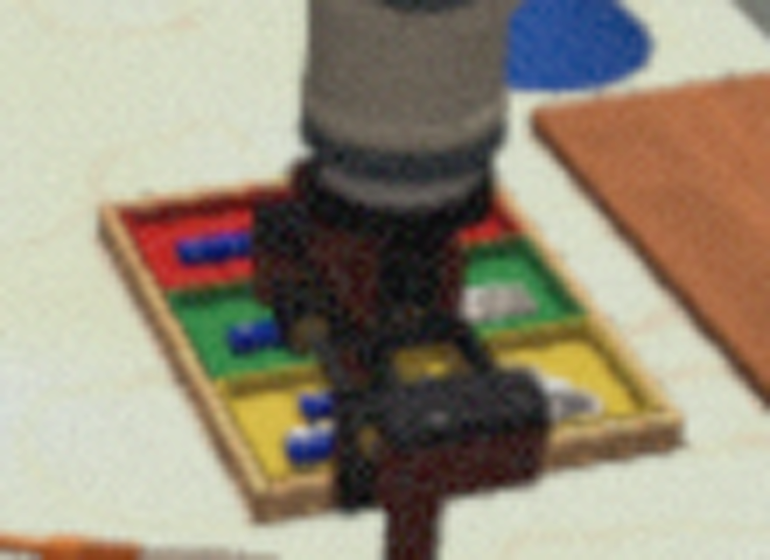

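All four pieces lie in their bins with margin, and the top9 picture shows the brown pieces and the vase where they started. I'm handing in.

Run:
```python
from workcell import ctrl
print(ctrl.close_job())
```

```text
the job is handed in; nothing more can be done
None
```

All four blue-handled pieces are in their bins, set down with the gripper and face up. I handed the job in at about 26 s; no verdict was reported.

**Piece positions:** The last top view puts the grip points this far from the bin centres. The limits are 45 mm lengthwise and 42 mm crosswise.

| Piece | Lengthwise | Crosswise |
|---|---|---|
| Knife | +3 mm | −3 mm |
| Fork | +1 mm | −3 mm |
| Dessert spoon | +2 mm | −21 mm |
| Teaspoon | −1 mm | +14 mm |

All handles are within about 2° of lengthwise, and nothing overlaps another piece or a wall. I judged flatness from the pictures and the set-down height, not from a tilt measurement.

**Brown pieces and vase:** In the last pictures the brown knife, brown fork and vase stand where they were. The network put the brown knife within 2 px and the vase within 3 px of the start, about 3 mm per pixel. I planned no contact with any of them.

**Checks that disagreed:**
- **Brown fork:** In the last network check its only hit was a false one on a spoon in the yellow bin. The arm may have covered the real fork then. Its place rests on the picture taken just before, where it lies as at the start.
- **Crosswise readings:** The last camera readings came out about 3 mm lower than the arm's release positions, in the same direction for all four pieces. I put that down to calibration.
- **Side view:** The arm partly covered the bins in the last side picture. Earlier side pictures showed each piece in its bin.

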